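# Step the mask turret to the cross

## Task

Gently push the black tab on the analyser's turret round with a fingertip, without gripping it, until it points at the cross symbol on the deck. Do not lift the turret off its seat, leave the bottle, the vial and the beaker alone, and finish with the hand clear.

Things in the scene. Friction and masses are not known exactly. Their poses are not given: they have to be found in the camera images.
- analyser: The analyser, fixed to the bench: a white round deck 320 mm across, its top 60 mm above the bench, with a black box-shaped lamp housing (100 x 240 mm, 108 mm high, nearest face 150 mm from the turret axis) on its far side. Origin under the turret axis at bench height; x points from the axis to the lamp housing.
- turret_axis (a point): Centre of the mask turret, at the height of the deck (60 mm above the bench). The turret is an aluminium wheel 110 mm across lying flat, its top 22 mm above the deck; its dark spindle, 32 mm across, rises to 36 mm above the deck.
- tab: The single black tab on the turret's rim, the only thing to be pushed. Origin on the turret axis, 62 mm above the bench; the tab points along its -x. A flat arm, 14 mm wide, 7 to 17 mm above the deck, reaches to 107 mm from the turret axis and carries the upright blade.
- tab_blade (a point): Centre of the tab's upright blade, 80 mm from the turret axis, 92 mm above the bench. The blade is 12 mm thick across, reaches from 65 to 95 mm from the turret axis, and its top is 52 mm above the deck. Push it on its broad side, along the circle about the axis, to turn the turret.
- face_left: One broad side of the tab's blade, on the left when looking from the turret axis out along the tab (this body's -y side): a plate 26 mm long, 33 mm high; pushing on it turns the turret clockwise. Origin as tab.
- face_right: The blade's other broad side, a like plate on the right (+y side); pushing on it turns the turret anticlockwise. Origin as tab.
- pointer (a point): The point the tab points at: on the tab's centre line, 127 mm from the turret axis (20 mm beyond the tab's nose), as far out as the centres of the symbols.
- turret (a joint): Turn of the turret in rad: 0 with the tab pointing straight away from the lamp housing (towards the robot's side), growing anticlockwise seen from above; stops at -2.3 and 2.3. It turns both ways against dry friction of about 0.15 N m (about 2 N at the blade) and stays where it is left; there is no spring.
- spindle (a joint): Lift of the turret off its seat in m: 0 when seated. The turret (0.5 to 0.7 kg) is held down by its weight alone and can be lifted out, which must not happen.
- sym_cross: The cross (plus sign), the goal: one of four raised black symbols fixed on the white deck, two bars 32 x 9 mm, 3 mm high. Origin at its centre on the deck. The four symbols stand 127 mm from the turret axis, at turret values of 50 and 100 degrees either way from 0; which symbol is where varies.
- sym_disc: Solid round disc symbol, 29 mm across, 3 mm high, on the deck. Origin at its centre on the deck.
- sym_bar: Single bar symbol, 10 x 32 mm, 3 mm high, on the deck. Origin at its centre on the deck.
- sym_frame: Hollow square symbol, 27 mm wide, 3 mm high, on the deck. Origin at its centre on the deck.
- reagent_mid (a point): Middle of a loose white bottle, 54 mm across, 105 mm high, standing on the bench to the left of the analyser; leave it alone.
- vial_mid (a point): Middle of a loose small amber vial, 28 mm across, 55 mm high, standing on the bench to the left of the analyser, nearer the robot; leave it alone.
- beaker_mid (a point): Middle of a loose glass beaker, 64 mm across, 80 mm high, standing on the bench to the right of the analyser; leave it alone.

How it is judged:
By the outcome, as a careful person would: the job done as asked, in the order asked, and still so for the second after the job is handed in, with the robot touching nothing.
It also fails if it takes over 45 s, if anything falls off the work surface, if the arm or the gripper's body presses on something with over 40 N, if the wrist force passes 120 N, or if a joint passes its speed limit or range.

## Robot

A 7-joint arm with a two-finger parallel gripper is mounted at the origin on the work surface. World frame = base frame: x ahead of the robot, y to its left, z up, the work surface at z = 0. Lengths are in mm, angles in rad, forces in N, time in s.
With the tool pointing down it reaches from about 425 to 875 mm from the base axis. Payload 8.4 kg.
Tool frame: the origin (TCP) lies midway between the tips of the shut fingers; the grasp point (between the pads) lies env.grasp_offset behind it (env.grasp_offset is the distance from the TCP to the grasp point, in mm); z points along the fingers, y is the line along which they close (so a half turn about z gives the same grasp; the last joint's range is limited). The gripper opens to 87 mm and grips with 3 to 60 N. Pads are 19 mm wide; open, the fingers measure 117 mm over their backs; the gripper's body (75 mm by 190 mm) begins 51 mm behind the grasp point.
Start: joints at [1.112, 0.333, 0.04, 1.465, -0.013, 1.343, -0.059], TCP at [228.833, -608.358, 222.546] pointing down, gripper open.
Joint ranges: [-2.58, 2.58], [-0.38, 2.09], [-1.3, 1.39], [0.25, 2.4], [-1.5, 4.64], [0.08, 2.09], [-2.65, 2.65]. Speed limits (rad/s): [2.22, 2.22, 2.79, 2.79, 3.14, 3.14, 3.14].

## Interface

Orientations are given as a 3x3 rotation matrix whose columns are the frame's x, y, z axes.
In Python, from workcell import env, gripper_to, inverse_kinematics, cams, workorder gives the robot as it stands. Calls block until the motion is done:
- env.move_to(position, orientation): joint-space move of the TCP to a pose.
- env.movel(position, ori=None, v=150): straight line of the TCP; ori=None keeps the orientation; v is the mean speed in mm/s.
- env.movej(angles): joint-space move.
- gripper_to(opening): opening from 0.0 (shut) to 1.0 (fully open); the grip force is fixed at half the most; returns when the fingers have stopped.
- env.sleep(seconds).
- inverse_kinematics(position, orientation): joint angles nearest the present ones, or None.
- env.get_state(): the state.
- cams.camera(name): name is "scene" or "top"; returns (picture, depth): 384x512x3 uint8, red, green, blue; 384x512 float32, mm along the optical axis (not along the pixel's ray), 0 where there is no reading.
- cams.camera_info(name): a dict with "vfov" (degrees; the focal length in pixels is half the picture's height over the tangent of half this angle, whatever the lens; pixels are square), "cx", "cy" (the principal point, pixels), "world_from_camera" (4x4, takes a point from camera to world coordinates). Camera axes: x right, y up, looking along -z (the intrinsics and any distortion apply to the point x, -y, -z); pixel columns grow to the right and rows downward; lengths in mm; the calibration is good to about 2 mm. A picture is of the moment at which its call begins. camera_info takes no time and is no camera call.
A pose or a line that the arm cannot do raises env.PlanningError and nothing moves.
- workorder.hand_in(): hands the job in; it is judged then, once.
The state is a dict: "t": time; "joints": joint angles; "qvel": joint speeds; "joint_efforts": joint torques, N m; "eef_pos": TCP position; "ee_rot": TCP orientation; "contact_force": force on the tool from outside, world axes, zero at the start; "torque": the same for the moment, N m; "gripper_width": opening from 0.0 (shut) to 1.0 (fully open); "grip_force": force on a finger pad.
Only numpy, scipy, OpenCV 4.12 (cv2) and the standard library are available. Lean on these libraries where they do the work, as an engineer would, in place of code of your own. Each camera call takes 0.05 s, during which the arm holds its last target. There are 200 camera calls.

## Working session

There is one attempt and no reset: what is moved stays moved. The work goes in short steps, each a Python script; the robot and the scene stay as the last script left them, time stands still between calls to the robot, and variables do not carry over. Pictures are saved under pics/ and viewed, at most 10 in all, crops included, and the job is handed in when it is done.

```bash
mkdir -p pics; ls; python3 - <<'E'
from workcell import env,cams
import cv2,numpy as np
for n in("scene","top"):
    p,d=cams.camera(n); cv2.imwrite(f"pics/{n}0.png",p[:,:,::-1]); np.save(f"pics/{n}0.npy",d)
    print(n,{k:(np.round(v,3).tolist() if not isinstance(v,str) else v) for k,v in cams.camera_info(n).items()})
print(env.get_state()["t"],env.grasp_offset)
E
```

```text
pics
scene {'vfov': 55.895, 'cx': 255.327, 'cy': 190.681, 'world_from_camera': [[0.682, -0.515, 0.52, 899.324], [0.731, 0.483, -0.482, -288.188], [-0.003, 0.709, 0.705, 593.891], [0.0, 0.0, 0.0, 1.0]]}
top {'vfov': 47.518, 'cx': 258.58, 'cy': 187.395, 'world_from_camera': [[0.009, 0.995, -0.1, 440.1], [-1.0, 0.007, -0.025, 13.287], [-0.024, 0.101, 0.995, 1012.963], [0.0, 0.0, 0.0, 1.0]]}
0.1 18.700000000000003
```

View pics/top0.png

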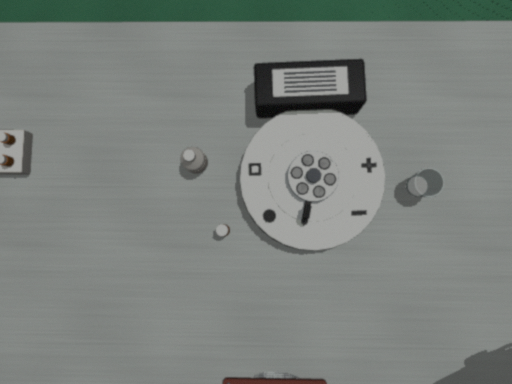

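View pics/scene0.png

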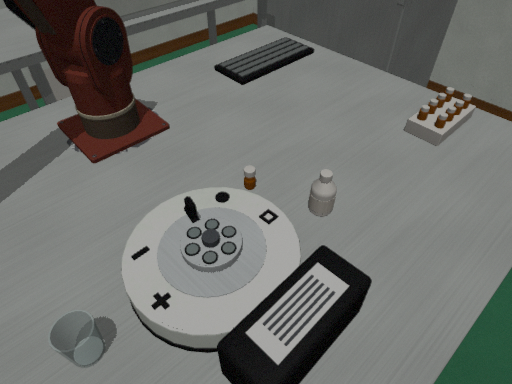

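Top view: turret axis is near (313,176), the black tab points down to about (306,215), and the cross is at (369,165), which puts it anticlockwise. The bar is at (359,212), the disc at (269,215) and the frame at (255,169). The scene view agrees: blade at (190,207), cross at (161,301).

```bash
cat > h.py <<'E'
from workcell import env,cams,inverse_kinematics,gripper_to
import cv2,numpy as np
def grab(n):
    p,d=cams.camera(n); return p,d,cams.camera_info(n)
def onplane(c,uv,z):
    f=192/np.tan(np.radians(c["vfov"]/2)); T=np.array(c["world_from_camera"]); uv=np.atleast_2d(uv)
    r=np.c_[(uv[:,0]-c["cx"])/f,-(uv[:,1]-c["cy"])/f,-np.ones(len(uv))]@T[:3,:3].T
    return T[:3,3]+r*((z-T[2,3])/r[:,2])[:,None]
def project(c,P):
    f=192/np.tan(np.radians(c["vfov"]/2)); T=np.array(c["world_from_camera"])
    q=(np.atleast_2d(P)-T[:3,3])@T[:3,:3]
    return np.c_[c["cx"]+f*q[:,0]/-q[:,2],c["cy"]-f*q[:,1]/-q[:,2]]
def blobs(p,mx=75,lo=15,hi=600):
    m=(p.max(2)<mx).astype(np.uint8)
    n,l,s,c=cv2.connectedComponentsWithStats(m,connectivity=8)
    return [(c[i].round(2).tolist(),s[i].tolist()) for i in range(1,n) if lo<s[i,4]<hi],l
E
python3 - <<'E'
from h import *
for n,roi in(("top",(235,110,395,260)),("scene",(110,180,310,340))):
    p=cv2.imread(f"pics/{n}0.png"); d=np.load(f"pics/{n}0.npy"); c=cams.camera_info(n)
    b,l=blobs(p)
    print(n)
    for q,s in b:
        if roi[0]<q[0]<roi[2] and roi[1]<q[1]<roi[3]: print(q,s,onplane(c,q,63).round(1).tolist())
    x0,y0,x1,y1=roi
    cv2.imwrite(f"pics/{n}c.png",cv2.resize(p[y0:y1,x0:x1],None,fx=4 if n=="top" else 3.5,fy=4 if n=="top" else 3.5,interpolation=cv2.INTER_CUBIC))
    if n=="top":
        T=np.array(c["world_from_camera"]);f=192/np.tan(np.radians(c["vfov"]/2))
        for u,v in((310,68),(265,105),(330,240)):
            D=d[v,u];print("z",(T[:3,:3]@[(u-c["cx"])/f*D,-(v-c["cy"])/f*D,-D]+T[:3,3]).round())
E
```

```text
top
[368.42, 164.96] [362, 159, 14, 13, 71] [[586.9, -202.9, 63.0]]
[254.31, 169.27] [249, 164, 11, 11, 49] [[576.0, 46.8, 63.0]]
[310.57, 178.17] [306, 172, 13, 11, 58] [[557.1, -76.6, 63.0]]
[305.58, 212.18] [301, 201, 10, 24, 146] [[482.6, -65.5, 63.0]]
[268.98, 215.45] [264, 210, 11, 12, 105] [[474.9, 13.9, 63.0]]
[358.68, 212.43] [352, 211, 14, 4, 44] [[483.0, -180.2, 63.0]]
z [789. -72. 108.]
z [709.  24. 103.]
z [ 423. -119.   58.]
scene
[249.49, 185.2] [244, 180, 12, 10, 65] [[487.8, 76.8, 63.0]]
[221.99, 196.65] [216, 192, 13, 10, 110] [[474.2, 13.0, 63.0]]
[190.73, 209.51] [184, 197, 16, 26, 236] [[459.4, -54.6, 63.0]]
[268.12, 216.37] [259, 210, 19, 14, 104] [[576.9, 44.5, 63.0]]
[210.53, 235.92] [202, 219, 18, 29, 308] [[538.3, -66.7, 63.0]]
[193.26, 233.38] [187, 227, 15, 12, 53] [[511.6, -86.5, 63.0]]
[228.06, 231.88] [221, 226, 15, 12, 52] [[553.1, -36.9, 63.0]]
[191.94, 249.45] [185, 243, 15, 13, 64] [[539.6, -109.8, 63.0]]
[228.08, 248.32] [221, 242, 15, 13, 60] [[581.9, -61.0, 63.0]]
[140.05, 252.66] [132, 247, 17, 13, 86] [[482.3, -181.2, 63.0]]
[209.62, 257.95] [202, 251, 16, 13, 63] [[575.7, -97.9, 63.0]]
[287.31, 300.54] [263, 276, 50, 49, 136] [[724.5, -57.5, 63.0]]
[293.46, 303.78] [269, 280, 49, 50, 127] [[735.0, -54.4, 63.0]]
[297.69, 309.38] [274, 284, 49, 51, 134] [[745.9, -56.6, 63.0]]
[303.95, 313.13] [280, 288, 49, 52, 134] [[756.7, -54.1, 63.0]]
[160.97, 300.71] [152, 293, 19, 16, 177] [[587.2, -204.8, 63.0]]
[309.04, 318.31] [285, 292, 49, 54, 140] [[767.7, -54.7, 63.0]]
```

View pics/topc.png

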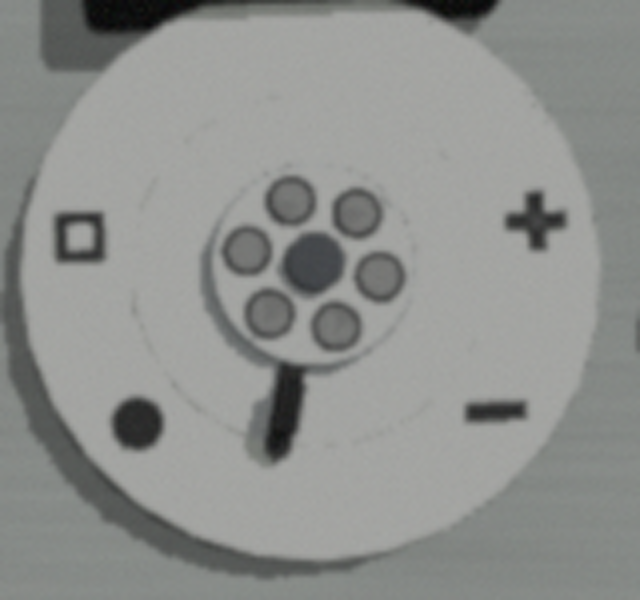

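```bash
cat >> h.py <<'E'
# deck fit: frame -100, disc -50, bar +50, cross +100; angle 0 = analyser -x
A=np.radians([-100,-50,50,100]); M=127*np.c_[-np.cos(A),-np.sin(A)]
W=np.array([[(576+576.9)/2,(46.8+44.5)/2],[(474.9+474.2)/2,(13.9+13)/2],[(483+482.3)/2,-180.7],[587.05,-203.9]])
U,_,Vt=np.linalg.svd((M-M.mean(0)).T@(W-W.mean(0))); R2=(U@Vt).T
C=W.mean(0)-R2@M.mean(0); YAW=np.arctan2(R2[1,0],R2[0,0]); RES=W-(M@R2.T+C)
def ang(P): # turret angle of a world point
    e=np.atleast_2d(P)[:,:2]-C; return (np.arctan2(-e[:,1],-e[:,0])-YAW+np.pi)%(2*np.pi)-np.pi
def pt(th,r,tang,z): # tang>0: body +y side (behind, for anticlockwise pushing)
    a=th+YAW; ex=np.array([np.cos(a),np.sin(a)]); ey=np.array([-ex[1],ex[0]])
    return np.r_[C-r*ex+tang*(ey),z]
E
python3 - <<'E'
from h import *
print(C,np.degrees(YAW),RES.round(1).tolist(),np.degrees(ang(W)))
for n,uv in(("top",(305.58,212.18)),("scene",(190.73,209.51))):
    c=cams.camera_info(n)
    for z in(80,90,100): 
        q=onplane(c,uv,z); print(n,z,q.round(1),np.degrees(ang(q)),np.linalg.norm(q[0,:2]-C))
s=env.get_state();print(s["ee_rot"],s["gripper_width"])
E
```

```text
[559.93855692 -80.11172366] 2.4303878037168873 [[-0.2, -0.1], [0.3, -0.2], [0.1, 0.1], [-0.2, 0.2]] [-99.91005459 -50.0454312   50.03218118  99.92316825]
top 80 [[481.8 -64.1  80. ]] [-14.00369597] 79.70962963636735
top 90 [[481.4 -63.3  90. ]] [-14.51950067] 80.31773133695634
top 100 [[481.  -62.5 100. ]] [-15.02751308] 80.93224425084817
scene 80 [[473.5 -62.1  80. ]] [-14.20157988] 88.28016225067269
scene 90 [[481.8 -66.5  90. ]] [-12.31103825] 79.31408938842348
scene 100 [[490.1 -70.9 100. ]] [-9.94198646] 70.456288324873
[[ 9.35982077e-01  3.52047167e-01 -5.86774736e-04]
 [ 3.52047645e-01 -9.35981161e-01  1.31245686e-03]
 [-8.71633793e-05 -1.43500876e-03 -9.99998967e-01]] 0.9986347369545872
```

```bash
cat >> h.py <<'E'
def ori(th,s=1):
    a=th+YAW; y=s*np.array([np.sin(a),-np.cos(a),0]); z=np.array([0,0,-1.]); return np.c_[np.cross(y,z),y,z]
E
python3 - <<'E'
from h import *
for s in(1,-1):
    for t in(-13.5,20,60,97): 
        q=inverse_kinematics(pt(np.radians(t),80,21,86),ori(np.radians(t),s)); print(s,t,None if q is None else np.round(q,2).tolist())
E
python3 - <<'E'
from h import *
t0=np.radians(-13.5)
gripper_to(0.0)
env.move_to(pt(t0,80,48,220),ori(t0)); env.movel(pt(t0,80,48,120)); env.movel(pt(t0,80,48,86),v=60)
s=env.get_state();print(s["t"],s["eef_pos"],s["contact_force"],s["joints"])
p,d,c=grab("scene");cv2.imwrite("pics/s1.png",cv2.resize(p[120:320,80:330],None,fx=3,fy=3))
E
```

```text
1 -13.5 [0.48, 0.17, -0.52, 1.99, 0.1, 1.01, -1.85]
1 20 [0.53, 0.16, -0.46, 1.99, 0.08, 1.01, -1.15]
1 60 [0.58, 0.23, -0.44, 1.91, 0.11, 1.02, -0.39]
1 97 [0.62, 0.34, -0.49, 1.79, 0.18, 1.06, 0.23]
-1 -13.5 [0.63, 0.19, -0.68, 1.98, 0.14, 1.02, 1.26]
-1 20 [1.08, 0.29, -1.09, 1.97, 0.3, 1.05, 1.82]
-1 60 [1.12, 0.4, -1.09, 1.89, 0.4, 1.09, 2.53]
-1 97 [-0.71, 0.59, 1.22, 1.85, -0.61, 1.15, -2.25]
5.4583 [490.7027493  -17.56085721  86.00880359] [-0.22320719 -0.5735724   0.75032931] [ 0.48827381  0.18178346 -0.58610887  1.97942338  0.11791967  1.01343047
 -1.91670124]
```

View pics/s1.png

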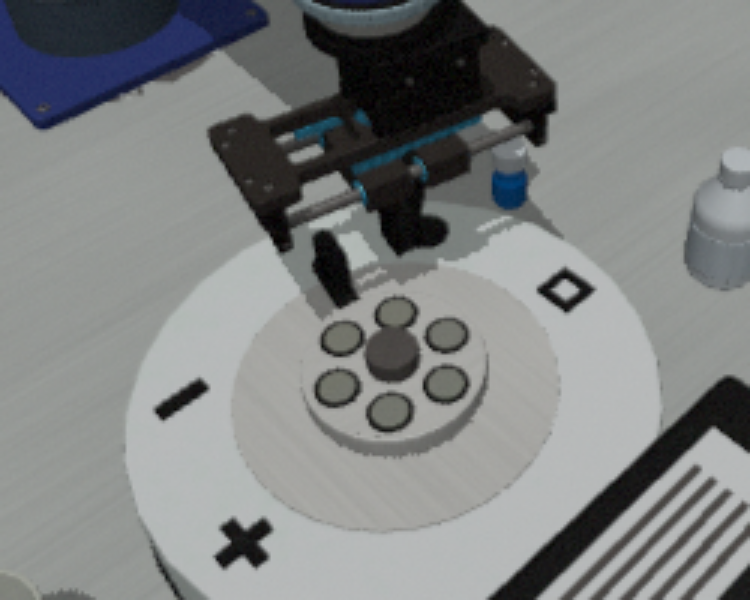

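The shut fingertips (crop about (400,230)) are just left of the blade (crop about (330,265)), low over the deck and clear of everything. Next I push round the arc, stopping short of the goal.

```bash
python3 - <<'E'
from h import *
r=np.radians
f0=env.get_state()["contact_force"]
env.movel(pt(r(-13.5),80,26,86),v=50)
for t in np.linspace(-10,94,14):
    env.movel(pt(r(t),80,21,86),ori(r(t)),v=60)
    f=env.get_state()["contact_force"]-f0
    print(round(t),f.round(1))
    if np.linalg.norm(f)>20: print("stop");break
env.movel(pt(r(t),80,35,86),v=60)
p,d,c=grab("scene");cv2.imwrite("pics/s2.png",cv2.resize(p[120:340,80:330],None,fx=2.7,fy=2.7)[:,:,::-1])
p,d,c=grab("top");cv2.imwrite("pics/t2.png",p[:,:,::-1])
s=env.get_state();print(s["t"],s["eef_pos"])
E
```

```text
-10 [0.4 0.6 0.5]
-2 [-0.2  1.4 -0.5]
6 [-0.3  1.3  0.3]
14 [-0.4  1.3  0.2]
22 [0.  2.2 0.3]
30 [-0.9  2.1 -0.6]
38 [0.6 1.7 0. ]
46 [-0.4  1.2 -0.6]
54 [-0.2  1.7  0.6]
62 [ 0.4  0.7 -0. ]
70 [-0.1  1.2  0.1]
78 [0.2 0.8 0.7]
86 [ 0.2  2.7 -0.4]
94 [-0.4  1.4  0.4]
11.3417 [ 534.19672317 -163.6815554    86.25006252]
```

View pics/s2.png

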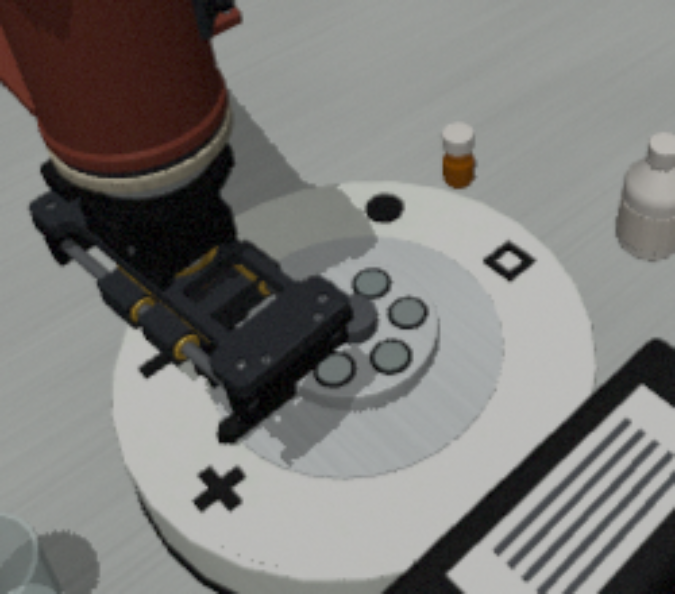

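The hand hides the tab in this view; only something dark at about (228,430) could be it. I raise the hand and back away to look.

```bash
python3 - <<'E'
from h import *
t=np.radians(94)
env.movel(pt(t,80,35,200),v=150); 
env.movel(pt(t,80,35,200)+np.array([-60,180,20]),v=250)
for n in("top","scene"):
    p,d,c=grab(n);cv2.imwrite(f"pics/{n}3.png",p[:,:,::-1])
    b,l=blobs(p)
    lo,hi=project(c,pt(np.radians(92),80,0,90)).round(1)[0],project(c,pt(np.radians(100),127,0,63)).round(1)[0]
    print(n,lo,hi)
    for q,s in b:
        if np.hypot(*(np.array(q)-lo))<60: print(q,s,[np.degrees(ang(onplane(c,q,z))).round(1).tolist() for z in(72,90)],[np.linalg.norm(onplane(c,q,z)[0,:2]-C).round(1) for z in(72,90)])
    x,y=(lo).astype(int); k=p[max(0,y-60):y+60,max(0,x-70):x+90,::-1]
    cv2.imwrite(f"pics/{n}3c.png",cv2.resize(k,None,fx=4,fy=4,interpolation=cv2.INTER_CUBIC))
print(env.get_state()["t"])
a=cv2.imread("pics/top3c.png");b=cv2.imread("pics/scene3c.png");cv2.imwrite("pics/m3.png",cv2.resize(np.vstack([a,b]),None,fx=.6,fy=.6))
E
```

```text
top [351.1 172.6] [369.  164.8]
[314.18, 201.8] [298, 141, 27, 132, 317] [[0.9], [-1.1]] [np.float64(55.3), np.float64(56.5)]
[299.36, 182.0] [291, 142, 16, 76, 250] [[-68.9], [-66.5]] [np.float64(31.3), np.float64(33.2)]
[366.74, 162.63] [363, 159, 7, 7, 19] [[102.3], [101.4]] [np.float64(121.1), np.float64(116.5)]
[350.26, 174.22] [340, 171, 22, 7, 129] [[91.2], [89.6]] [np.float64(81.5), np.float64(78.0)]
[358.5, 212.5] [353, 212, 12, 2, 24] [[49.2], [47.8]] [np.float64(124.9), np.float64(122.5)]
scene [174.4 266.5] [161.3 300.5]
[209.41, 235.69] [191, 220, 34, 27, 325] [[-28.5], [-14.1]] [np.float64(19.3), np.float64(5.2)]
[189.75, 245.53] [183, 239, 15, 12, 51] [[49.7], [70.5]] [np.float64(38.7), np.float64(38.4)]
[139.95, 252.69] [132, 247, 17, 13, 85] [[53.1], [59.7]] [np.float64(125.0), np.float64(120.8)]
[223.85, 252.56] [217, 246, 15, 13, 52] [[-174.6], [172.9]] [np.float64(29.6), np.float64(40.1)]
[203.23, 256.94] [196, 251, 16, 12, 53] [[110.9], [122.0]] [np.float64(30.3), np.float64(41.2)]
[173.38, 267.46] [161, 252, 29, 32, 501] [[83.6], [92.1]] [np.float64(77.7), np.float64(82.2)]
[160.93, 300.76] [152, 293, 19, 16, 176] [[102.0], [106.1]] [np.float64(130.3), np.float64(136.0)]
13.2667
```

View pics/m3.png

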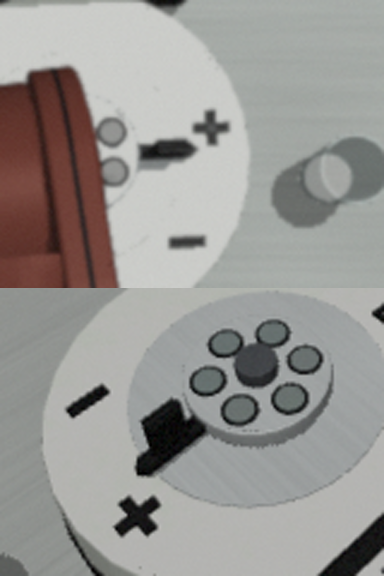

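Both views show the tab a few degrees short of the cross. The nose is at about top (362.5,173.5) and scene (161.5,281.5). I'll measure the remaining angle from the nose and push it on by that much.

```bash
cat >> h.py <<'E'
def tabang(tag=None):
    # arm nose centre 107 mm out: extreme of tab blob, plus blob axis in top view
    out=[]
    for n in("top","scene"):
        p,d,c=grab(n)
        if tag: cv2.imwrite(f"pics/{n}{tag}.png",p[:,:,::-1])
        b,l=blobs(p); tgt=project(c,pt(np.radians(95),80,0,90))[0]
        q,s=min(b,key=lambda e:np.hypot(*(np.array(e[0])-tgt))); k=l[int(tgt[1])-20:int(tgt[1])+20,int(tgt[0])-20:int(tgt[0])+20]
        i=np.bincount(k[k>0]).argmax(); i=max(np.unique(k[k>0]),key=lambda j:0 if not 80<(l==j).sum()<700 else (k==j).sum())
        v,u=np.nonzero(l==i); P=onplane(c,np.c_[u,v].astype(float),75); r=np.linalg.norm(P[:,:2]-C,axis=1)
        if n=="scene": # only the arm beyond the blade is unoccluded
            P2=P[(r>99)&(r<108)]
        else: P2=P[(r>97)&(r<108)]
        out.append((n,len(P2),np.degrees(ang(P2[:,:2].mean(0)))[0].round(2),np.linalg.norm(P2[:,:2].mean(0)-C).round(1),r.max().round(1)))
    return out
E
python3 - <<'E'
from h import *
print(tabang())
c=cams.camera_info
for n,uv in(("top",(362.5,173.5)),("scene",(161.5,281.5))):
    for z in (72,77): q=onplane(c(n),uv,z); print(n,z,np.degrees(ang(q)),np.linalg.norm(q[0,:2]-C))
E
```

```text
[('top', 15, np.float64(90.9), np.float64(99.5), np.float64(103.9)), ('scene', 44, np.float64(91.02), np.float64(103.1), np.float64(109.7))]
top 72 [91.22662535] 107.90039577491629
top 77 [90.90265925] 106.7928518859211
scene 72 [89.64530822] 106.85621766469495
scene 77 [91.33125837] 107.98916544398536
```

```bash
python3 - <<'E'
from h import *
r=np.radians
env.movel(pt(r(94),80,38,200),v=250); env.movel(pt(r(94),80,38,86),v=100)
env.movel(pt(r(94),80,23,86),v=60)
for t in(97,100,103.0): env.movel(pt(r(t),80,21,86),ori(r(t)),v=30)
print(env.get_state()["contact_force"])
env.sleep(.3)
env.movel(pt(r(t),80,38,86),v=60); env.movel(pt(r(t),80,38,200),v=150)
env.movel(pt(r(94),80,35,200)+np.array([-60,180,20]),v=250)
print(tabang("4"),env.get_state()["t"])
a=cv2.imread("pics/top4.png")[110:240,240:400];b=cv2.imread("pics/scene4.png")[180:340,110:310]
cv2.imwrite("pics/m4.png",np.hstack([cv2.resize(a,(394,320),interpolation=2),cv2.resize(b,(400,320),interpolation=2)]))
E
```

```text
[-0.78382106 -0.46150164 -0.70663763]
[('top', 17, np.float64(100.15), np.float64(100.4), np.float64(127.4)), ('scene', 50, np.float64(99.81), np.float64(103.0), np.float64(110.0))] 19.5917
```

View pics/m4.png

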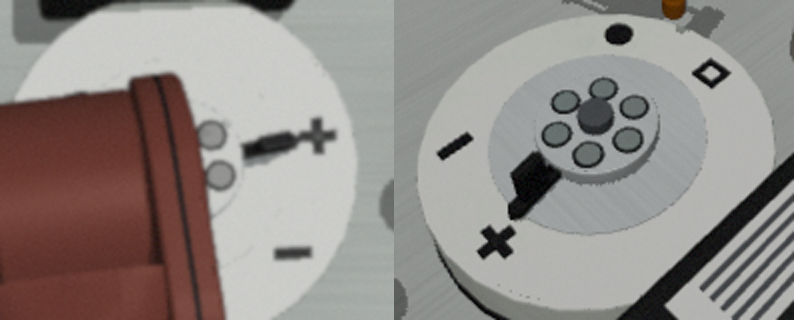

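The tab's nose points straight at the cross in both views, at 100.15° and 99.8° against the goal of 100°. The hand is raised and clear.

```bash
python3 -c "
from workcell import workorder
print(workorder.hand_in())"
```

```text
the job is handed in; nothing more can be done
None
```

The tab now points at the cross: I measured it at about 100° against the goal of 100°, pushed with shut fingertips and never gripped. The bottle, vial and beaker were left alone, the hand was raised clear, and the job was handed in; no verdict came back.

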